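# Lock the battery cover of the mantel clock

## Task

The mantel clock lies face down on the console table with its battery cover unlocked. Take the flat-bladed key from its stand, put its blade into the slot of the battery cover and turn the cover a quarter turn clockwise, seen from above, until it is locked. Leave the key standing upright in the slot, let go of it, and do not disturb the round setting pin in the other stand.

Things in the scene. Friction and masses are not known exactly. Their poses are not given: they have to be found in the camera images.
- key: flat-bladed key, ~90 g, upright in a fixed wood stand (60x50x30 mm); lifts straight out. Origin: centre of blade's lower end, z up. Brass blade 36 (x) x 4 (y) mm, 12 long; brass collar 44x22, 12 to 18 above origin, rests on the stand; flat-sided dark wood grip 44 (x) x 18 (y), 18 to 60 above origin, gripped across y from above. Same after a half turn. The stand's place varies among three.
- slot (a point): centre of the slot's floor in the round grey battery cover (68 mm across, near one end of the clock's black back; the small knob is not it). x along slot, z up; 49.5 above the table. Slot 8 wide, flaring to 14 in the top 3, 13 deep, open at both ends; inserted, the key's collar rests on the cover, blade end 1 above this point, and it stands alone. Clock fixed, 210x150, 45 high; cover top at 62.5.
- cover (a joint): turn of the battery cover (rad), clockwise seen from above, about the vertical through slot: 0 unlocked (slot along the clock's long side), 1.571 locked at a firm stop (slot across the clock). Starts at 0 to 0.15; friction 0.06 N m; stays where left. The blade has about 7 degrees of play either way in the slot: turn the key that much further.
- pin: bystander, to be left alone: round setting pin upright in a second stand like the key's, 58 mm tall, round dark wood grip 26 across. Origin: centre of its lower end, 18 above the table.

How it is judged:
By the outcome, as a careful person would: the job done as asked, in the order asked, and still so for the second after the job is handed in, with the robot touching nothing.
It also fails if it takes over 38 s, if anything falls off the work surface, if the arm or the gripper's body presses on something with over 40 N, if the wrist force passes 120 N, or if a joint passes its speed limit or range.

## Robot

A 7-joint arm with a two-finger parallel gripper is mounted at the origin on the work surface. World frame = base frame: x ahead of the robot, y to its left, z up, the work surface at z = 0. Lengths are in m, angles in rad, forces in N, time in s.
With the tool pointing down it reaches from about 0.425 to 0.925 m from the base axis. Payload 6.8 kg.
Tool frame: the origin (TCP) lies where the fingers leave the gripper's body, on its centre line; the fingertips stand 73 mm ahead of it and the grasp point (between the pads) lies 54 mm ahead of it; z points along the fingers, y is the line along which they close (so a half turn about z gives the same grasp; the last joint's range is limited). The gripper opens to 85 mm and grips with 20 to 120 N. Pads are 22 mm wide; open, the fingers measure 114 mm over their backs; the gripper's body (76 mm by 85 mm) begins 54 mm behind the grasp point. The pads swing forward as they close: fully open they stand 13 mm farther back than shut.
Start: joints at [1.159, 0.477, 0.022, 1.555, -0.011, 1.109, -0.083], TCP at [0.202, -0.644, 0.304] pointing down, gripper open.
Joint ranges: [-2.96, 2.96], [-0.34, 2.1], [-1.41, 1.46], [0.24, 2.44], [-1.37, 4.51], [0.17, 1.92], [-2.96, 2.96]. Speed limits (rad/s): [2.39, 2.39, 3.14, 3.14, 3.14, 3.14, 3.14].

## Interface

Orientations are given as a rotation vector (axis times angle).
In Python, from bench import r gives the robot as it stands.
- The arm moves only by the shell command python3 drive.py 'ROWS' [OPENING] [FORCE]. ROWS is a JSON list of rows, 1 to 5 of them, each written [[dx, dy, dz], [rx, ry, rz]]: dx, dy, dz in shares of 1 m (1.0 is 1 m), then a rotation vector rx, ry, rz in fractions of the full range, 1 being pi rad; each row is the pose to reach, as a shift and turn from the pose commanded when the command began, along the tool's axes at that moment; what a row does not reach only later rows make up. A row lasts 1/10 s, in which the tool goes at most 0.05 m and 0.15 rad, less where a joint would pass 70% of its speed; a pose out of reach is approached as far as the arm can. OPENING is the finger opening in m, set as the command begins (- or left out keeps the last). The fingers move at their own pace and stop on an object; FORCE is the grip in N (left out, the last holds). Time passes only in rows, so rows that do not move let the fingers close. It prints the time, the measured TCP pose, the force, the opening and the grip force at its end. No shift or turn number may pass 1 either way. Input that does not fit is refused with a message, and nothing moves.
- r.get_obs(): the state, without advancing time (a new reading comes with each control period).
- r.grab_frame(name): name is "scene" or "top"; returns (picture, depth): 384x512x3 uint8, blue, green, red; 384x512 float32, m along the optical axis (not along the pixel's ray), 0 where there is no reading.
- r.camera_info(name): a dict with "camera_matrix" (3x3 intrinsics, pixels), "R" (3x3) and "t" (3): a world point X has camera coordinates R X + t. Camera axes: x right, y down, z forward; pixel columns grow to the right and rows downward; lengths in m; the calibration is good to about 2 mm. A picture is of the moment at which its call begins. camera_info takes no time and is no camera call.
- r.hand_in(): hands the job in; it is judged then, once.
The state is a dict: "clock": time; "joints": joint angles; "qvel": joint speeds; "tau": joint torques, N m; "tcp_pos": TCP position; "orientation": TCP orientation; "contact_force": force on the tool from outside, world axes, zero at the start; "moment": the same for the moment, N m; "grip_width": finger opening in m; "gripper_force": force on a finger pad.
Only numpy, scipy, OpenCV 4.12 (cv2) and the standard library are available. Lean on these libraries where they do the work, as an engineer would, in place of code of your own. Each camera call takes 0.05 s, during which the arm holds its last target. There are 200 camera calls.

## Working session

There is one attempt and no reset: what is moved stays moved. The work goes in short steps, Python scripts to look and compute and a shell command to move; the robot and the scene stay as the last step left them, time stands still between calls to the robot, and variables do not carry over. Pictures are saved under pics/ and viewed, at most 10 in all, crops included, and the job is handed in when it is done.

```bash
ls; mkdir -p pics
python3 - <<'E'
from bench import r
import cv2,numpy as np
for n in("top","scene"):
    p,d=r.grab_frame(n); cv2.imwrite(f"pics/{n}0.png",p); np.savez(f"{n}0.npz",p=p,d=d)
    c=r.camera_info(n); print(n,c)
o=r.get_obs(); print(o["tcp_pos"],o["orientation"],o["grip_width"],o["clock"])
E
```

```text
bench.py
drive.py
pics
top {'camera_matrix': array([[398.33710703,   0.        , 254.60818436],
       [  0.        , 398.33710703, 197.69630333],
       [  0.        ,   0.        ,   1.        ]]), 'R': array([[-4.78189975e-02, -9.98855973e-01,  2.98141702e-04],
       [-9.74735199e-01,  4.65990420e-02, -2.18448668e-01],
       [ 2.18184863e-01, -1.07366055e-02, -9.75848395e-01]]), 't': array([-0.07106741,  0.52022079,  0.84718891])}
scene {'camera_matrix': array([[405.99873023,   0.        , 259.39476603],
       [  0.        , 405.99873023, 193.39984756],
       [  0.        ,   0.        ,   1.        ]]), 'R': array([[ 0.88545026,  0.46468815,  0.00653957],
       [ 0.32993428, -0.61864596, -0.71303614],
       [-0.32729376,  0.63351567, -0.70109678]]), 't': array([-0.42770409, -0.19093197,  1.17148224])}
[ 0.20178038 -0.64370429  0.30300862] [-3.10382529e+00 -4.75077415e-01  5.86095984e-04] 0.08535783306926956 0.1
```

View pics/top0.png

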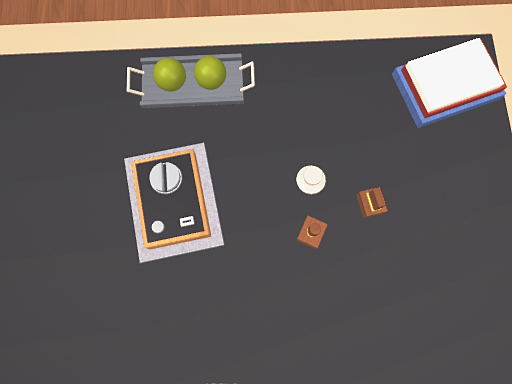

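View pics/scene0.png

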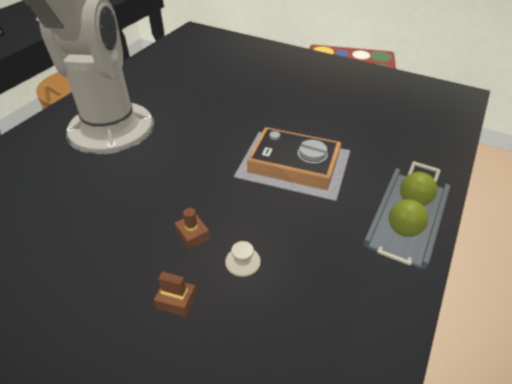

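The top view shows the key at about (374,200), the round pin at (313,230), and the cover with its dark slot at (165,178). The scene view agrees. Next I'll measure their poses.

```bash
cat > m.py <<'E'
import numpy as np,cv2
from bench import r
def cloud(n,d):
    c=r.camera_info(n);v,u=np.indices(d.shape)
    q=np.stack([u,v,np.ones_like(u)],-1)@np.linalg.inv(c["camera_matrix"]).T*d[...,None]
    return (q-c["t"])@c["R"]   # R^T(q-t)
def ray(n,uv,z):
    c=r.camera_info(n);R=c["R"];o=-R.T@c["t"]
    w=(np.c_[uv,np.ones(len(uv))]@np.linalg.inv(c["camera_matrix"]).T)@R
    return o+w*((z-o[2])/w[:,2])[:,None]
def rect(P):
    (c,s,a)=cv2.minAreaRect((P[:,:2]*1000).astype(np.float32))
    return np.round(c,1),np.round(s,1),round(a,1),len(P)
E
python3 - <<'E'
from m import *
P={};I={}
for n in("top","scene"):
    f=np.load(n+"0.npz");P[n]=cloud(n,f["d"]);I[n]=f["p"]
T=P["top"]
k0=T[202,372];p0=T[230,313];c0=T[178,155];print(k0,p0,c0)
for n in P:
    X=P[n];ok=X[...,2]>0
    near=np.hypot(X[...,0]-k0[0],X[...,1]-k0[1])<.05
    for lo,hi in((.07,.09),(.02,.035),(.012,.09)):
        s=near&(X[...,2]>lo)&(X[...,2]<hi); print(n,"key",lo,rect(X[s]),X[s].mean(0).round(4))
    near=np.hypot(X[...,0]-p0[0],X[...,1]-p0[1])<.05
    s=near&(X[...,2]>.07)&(X[...,2]<.09);print(n,"pin",rect(X[s]),X[s].mean(0).round(4))
    near=np.hypot(X[...,0]-c0[0],X[...,1]-c0[1])<.07
    s=near&(X[...,2]>.057)&(X[...,2]<.07);print(n,"cover",rect(X[s]),X[s].mean(0).round(4))
    v,u=np.nonzero(near&(X[...,2]>.03)); 
    cv2.imwrite(f"pics/{n}_crop.png",cv2.resize(I[n][v.min():v.max(),u.min():u.max()],None,fx=8,fy=8,interpolation=cv2.INTER_CUBIC)[:600,:800])
    print(u.min(),v.min())
k=I["top"][185:220,355:392];w=I["top"][155:202,142:190]
cv2.imwrite("pics/kc.png",np.hstack([cv2.resize(k,(400,400),interpolation=2),cv2.resize(w,(400,400),interpolation=2)]))
E
```

```text
[ 0.49527939 -0.36379598  0.04876786] [ 0.43349442 -0.21923261  0.07822365] [0.57225964 0.12941032 0.06166098]
top key 0.07 (array([ 501.4, -371.4]), array([44.2, 18.9]), 11.8, 177) [ 0.5005 -0.3704  0.0774]
top key 0.02 (array([ 501.6, -371.2]), array([60.7, 50.7]), 11.6, 290) [ 0.4946 -0.362   0.0299]
top key 0.012 (array([ 501.6, -371.3]), array([60.7, 50.8]), 11.1, 625) [ 0.4969 -0.3643  0.0467]
top pin (array([ 437.1, -223.4]), array([23.9, 24.2]), 90.0, 110) [ 0.4372 -0.2234  0.076 ]
top cover (array([575.9, 108.7]), array([68.1, 66.1]), 55.6, 588) [0.5756 0.1086 0.0624]
132 154
scene key 0.07 (array([ 500.9, -373. ]), array([44.8, 18.4]), 12.0, 260) [ 0.5027 -0.3739  0.0773]
scene key 0.02 (array([ 501. , -372.4]), array([61.7, 51.5]), 11.7, 510) [ 0.5095 -0.3814  0.0294]
scene key 0.012 (array([ 500.9, -372.3]), array([61.6, 51.6]), 11.4, 1165) [ 0.5077 -0.3792  0.0446]
scene pin (array([ 436.4, -225.4]), array([24.2, 25.6]), 62.6, 110) [ 0.4382 -0.2266  0.0757]
scene cover (array([576.2, 108.4]), array([64.8, 70.3]), 19.2, 379) [0.5771 0.106  0.062 ]
287 134
```

View pics/kc.png

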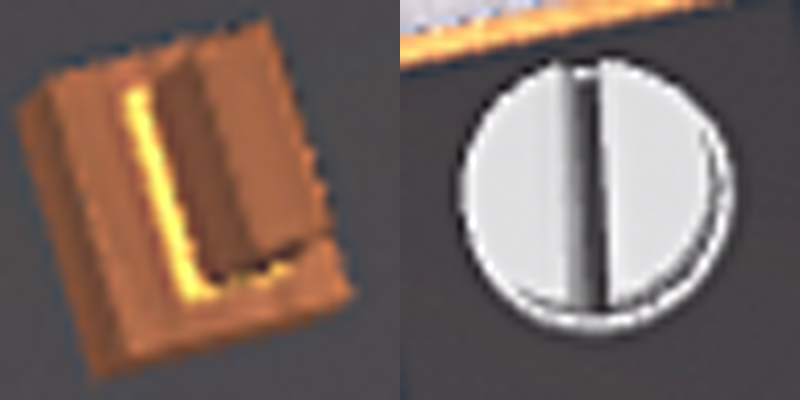

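The crop shows the key's grip axis tilted up-left, and the slot nearly vertical, running from about (575,70) to (590,300). Next come the clock and slot angles and the approach deltas.

```bash
cat >> m.py <<'E'
from scipy.spatial.transform import Rotation as Ro
def go(x,y,z,a):  # deltas in tool axes to TCP at x,y,z, tool pointing down with tool x at world angle a deg
    o=r.get_obs();R=Ro.from_rotvec(o["orientation"]);a=np.deg2rad(a)
    G=Ro.from_euler("z",a)*Ro.from_euler("x",np.pi)
    d=R.inv().apply(np.array([x,y,z])-o["tcp_pos"])
    ex=R.as_matrix()[:,0]
    print("t",o["clock"],"tcp",o["tcp_pos"].round(4),"xang",np.rad2deg(np.arctan2(ex[1],ex[0])).round(2),"d",d.round(4),"rot",(R.inv()*G).as_rotvec().round(4),"F",o["contact_force"].round(1),"w",round(o["grip_width"],4),"q",o["joints"].round(2))
E
python3 - <<'E'
from m import *
for n in("top","scene"):
    f=np.load(n+"0.npz");X=cloud(n,f["d"]);g=f["p"].max(2)
    c=np.array([.576,.1085])
    s=(abs(X[...,0]-.52)<.17)&(abs(X[...,1]-.1)<.15)&(X[...,2]>.035)&(X[...,2]<.05)
    print(n,"clock",rect(X[s]))
    v,u=np.indices(g.shape);W=ray(n,np.c_[u.ravel(),v.ravel()],.0615);
    m=(np.hypot(*(W[:,:2]-c).T)<.029)&(g.ravel()<130)
    q=W[m][:,:2];l=cv2.fitLine((q*1000).astype(np.float32),cv2.DIST_HUBER,0,.01,.01).ravel()
    print("slot dark",m.sum(),np.rad2deg(np.arctan2(l[1],l[0])),l[2:])
go(.5012,-.3721,.216,11.7)
E
```

```text
top clock (array([531.7, 101.9]), array([210.2, 150.8]), 9.3, 4942)
slot dark 76 3.051345 [575.62616 107.82191]
scene clock (array([531.3, 100.5]), array([210. , 154.1]), 9.3, 2678)Traceback (most recent call last):
  File "<stdin>", line 9, in <module>
cv2.error: OpenCV(4.12.0) /io/opencv/modules/imgproc/src/linefit.cpp:50: error: (-215:Assertion failed) count > 0 in function 'fitLine2D_wods'
```

```bash
python3 -c "
from m import *
go(.5012,-.3721,.216,11.7)"
```

```text
t 0.1 tcp [ 0.2018 -0.6437  0.303 ] xang 17.4 d [ 0.367  -0.1695  0.0872] rot [-0.0016  0.0002  0.0996] F [ 0.2 -0.2 -0.4] w 0.0854 q [ 1.16  0.48  0.02  1.56 -0.01  1.11 -0.08]
```

The manual's scale: turns go in shares of pi rad. Converting my numbers, 0.0996 rad / 3.1416 = 0.0317.

```bash
python3 drive.py '[[[0.04, -0.018, 0.01], [0, 0, 0.0064]], [[0.08, -0.037, 0.02], [0, 0, 0.0127]], [[0.12, -0.055, 0.03], [0, 0, 0.0191]], [[0.16, -0.074, 0.035], [0, 0, 0.0255]], [[0.2, -0.092, 0.04], [0, 0, 0.0317]]]' 0.06 40; python3 -c "
from m import *
go(.5012,-.3721,.18,11.7)"
```

```text
clock: 0.6
tcp_pos: [0.3661, -0.4949, 0.2632]
orientation: [-3.124, -0.319, 0.001]
contact_force: [0.7, 0.9, -0.3]
grip_width: 0.06
gripper_force: 0.0
t 0.6 tcp [ 0.3661 -0.4949  0.2632] xang 11.64 d [ 0.1571 -0.0929  0.0832] rot [-0.001   0.0005 -0.001 ] F [ 0.7  0.9 -0.3] w 0.06 q [ 0.85  0.42 -0.02  1.74  0.01  0.98 -0.54]
```

```bash
python3 drive.py '[[[0.04, -0.024, 0.02], [0, 0, 0]], [[0.08, -0.048, 0.04], [0, 0, 0]], [[0.12, -0.071, 0.06], [0, 0, 0]], [[0.157, -0.093, 0.083], [0, 0, 0]], [[0.157, -0.093, 0.083], [0, 0, 0]]]'; python3 -c "
from m import *
go(.5012,-.3721,.116,11.7)"
```

```text
clock: 1.1
tcp_pos: [0.5045, -0.3653, 0.1774]
orientation: [-3.116, -0.337, 0.001]
contact_force: [0.3, -0.0, -0.6]
grip_width: 0.0602
gripper_force: 0.0
t 1.1 tcp [ 0.5045 -0.3653  0.1774] xang 12.33 d [-0.0047  0.0063  0.0613] rot [-0.0071  0.0001  0.011 ] F [ 0.3 -0.  -0.6] w 0.0602 q [ 0.58  0.53 -0.07  1.78  0.04  0.83 -0.86]
```

```bash
python3 drive.py '[[[0, 0, 0], [0, 0, 0]], [[0, 0, 0], [0, 0, 0]]]'; python3 -c "
from m import *
go(.5012,-.3721,.116,11.7)"
```

```text
clock: 1.3
tcp_pos: [0.4993, -0.3748, 0.181]
orientation: [3.125, 0.318, -0.001]
contact_force: [-0.6, -0.4, 0.7]
grip_width: 0.0601
gripper_force: 0.0
t 1.3 tcp [ 0.4993 -0.3748  0.181 ] xang 11.61 d [ 0.0025 -0.0023  0.065 ] rot [ 0.0006  0.0008 -0.0015] F [-0.6 -0.4  0.7] w 0.0601 q [ 0.59  0.53 -0.06  1.78  0.04  0.83 -0.86]
```

```bash
python3 drive.py '[[[0, 0, 0.016], [0, 0, 0]], [[0, 0, 0.032], [0, 0, 0]], [[0, 0, 0.048], [0, 0, 0]], [[0, 0, 0.06], [0, 0, 0]], [[0, 0, 0.064], [0, 0, 0]]]'; python3 drive.py '[[[0, 0, 0], [0, 0, 0]], [[0, 0, 0], [0, 0, 0]], [[0, 0, 0], [0, 0, 0]]]'; python3 -c "
from m import *
go(.5012,-.3721,.116,11.7)"
```

```text
clock: 1.8
tcp_pos: [0.4991, -0.3731, 0.1145]
orientation: [-3.123, -0.32, 0.004]
contact_force: [-0.1, 0.8, 0.6]
grip_width: 0.06
gripper_force: 0.0
clock: 2.1
tcp_pos: [0.5006, -0.3738, 0.1176]
orientation: [3.124, 0.32, 0.002]
contact_force: [-0.8, -0.7, -0.4]
grip_width: 0.0598
gripper_force: 0.0
t 2.1 tcp [ 0.5006 -0.3738  0.1176] xang 11.7 d [ 0.001  -0.0016  0.0016] rot [ 0.001 -0.001  0.   ] F [-0.8 -0.7 -0.4] w 0.0598 q [ 0.58  0.62 -0.06  1.81  0.05  0.71 -0.87]
```

Aligned within about 1–2 mm, so close the fingers.

```bash
python3 drive.py '[[[0.0005, -0.001, 0.001], [0, 0, 0]], [[0.0005, -0.001, 0.001], [0, 0, 0]], [[0.0005, -0.001, 0.001], [0, 0, 0]], [[0.0005, -0.001, 0.001], [0, 0, 0]], [[0.0005, -0.001, 0.001], [0, 0, 0]]]' 0.0 60; python3 drive.py '[[[0, 0, 0], [0, 0, 0]], [[0, 0, 0], [0, 0, 0]], [[0, 0, 0], [0, 0, 0]]]'; python3 -c "
from m import *
go(.5012,-.3721,.116,11.7)"
```

```text
clock: 2.6
tcp_pos: [0.5007, -0.3726, 0.1162]
orientation: [3.125, 0.32, 0.001]
contact_force: [-0.5, -0.7, 2.2]
grip_width: 0.0178
gripper_force: 58.8
clock: 2.9
tcp_pos: [0.5006, -0.3726, 0.1162]
orientation: [3.125, 0.32, 0.001]
contact_force: [0.2, 0.2, 4.3]
grip_width: 0.0171
gripper_force: 58.9
t 2.9 tcp [ 0.5006 -0.3726  0.1162] xang 11.7 d [ 0.0007 -0.0004  0.0002] rot [ 0.0004 -0.0004 -0.    ] F [0.2 0.2 4.3] w 0.0171 q [ 0.58  0.62 -0.06  1.81  0.05  0.71 -0.87]
```

```bash
python3 drive.py '[[[0, 0, -0.01], [0, 0, 0]], [[0, 0, -0.03], [0, 0, 0]], [[0, 0, -0.055], [0, 0, 0]], [[0, 0, -0.08], [0, 0, 0]], [[0, 0, -0.1], [0, 0, 0]]]'; python3 -c "
from m import *
go(.576,.1083,.216,183)
p,d=r.grab_frame('scene');cv2.imwrite('pics/lift.png',cv2.resize(p[150:330,100:300],None,fx=3,fy=3))"
```

```text
clock: 3.4
tcp_pos: [0.5002, -0.3725, 0.2174]
orientation: [3.125, 0.32, 0.0]
contact_force: [-0.2, -0.3, -0.9]
grip_width: 0.0175
gripper_force: 58.5
t 3.4 tcp [ 0.5002 -0.3725  0.2174] xang 11.69 d [ 0.1717 -0.4554  0.0013] rot [ 0.0000e+00  1.0000e-04 -2.9899e+00] F [-0.2 -0.3 -0.9] w 0.0175 q [ 0.58  0.48 -0.06  1.76  0.03  0.9  -0.86]
```

View pics/lift.png

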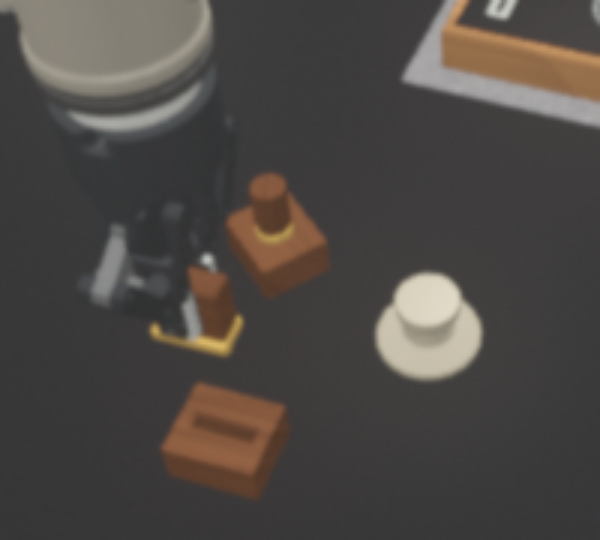

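Converted, -0.7 rad / 3.1416 = -0.2228.

```bash
python3 drive.py '[[[0.008, -0.022, -0.005], [0, 0, -0.0446]], [[0.018, -0.048, -0.01], [0, 0, -0.0891]], [[0.03, -0.08, -0.01], [0, 0, -0.1337]], [[0.042, -0.112, -0.01], [0, 0, -0.1783]], [[0.054, -0.144, -0.01], [0, 0, -0.2228]]]'; python3 -c "
from m import *
go(.576,.1083,.216,183)"
```

```text
clock: 3.95
tcp_pos: [0.5236, -0.2192, 0.2255]
orientation: [-2.822, -1.38, 0.001]
contact_force: [1.1, 0.1, -1.2]
grip_width: 0.0177
gripper_force: 58.5
t 3.95 tcp [ 0.5236 -0.2192  0.2255] xang 52.12 d [ 0.2907 -0.1597  0.0095] rot [-1.0000e-03 -8.0000e-04 -2.2843e+00] F [ 1.1  0.1 -1.2] w 0.0177 q [ 0.49  0.4  -0.26  1.88  0.13  0.88 -0.49]
```

Converted, -0.7 rad / 3.1416 = -0.2228.

```bash
python3 drive.py '[[[0.022, -0.012, 0], [0, 0, -0.0446]], [[0.044, -0.024, 0], [0, 0, -0.0891]], [[0.066, -0.036, 0], [0, 0, -0.1337]], [[0.088, -0.048, 0], [0, 0, -0.1783]], [[0.11, -0.06, 0], [0, 0, -0.2228]]]'; python3 -c "
from m import *
go(.576,.1083,.216,183)"
```

```text
clock: 4.45
tcp_pos: [0.5445, -0.0961, 0.2255]
orientation: [-2.177, -2.264, 0.001]
contact_force: [0.7, 0.6, -0.6]
grip_width: 0.0172
gripper_force: 58.5
t 4.45 tcp [ 0.5445 -0.0961  0.2255] xang 92.23 d [0.203  0.0395 0.0094] rot [-9.0000e-04 -9.0000e-04 -1.5842e+00] F [ 0.7  0.6 -0.6] w 0.0172 q [ 0.42  0.41 -0.45  1.9   0.22  0.89 -0.1 ]
```

Converted, -0.42 rad / 3.1416 = -0.1337.

```bash
python3 drive.py '[[[0.022, 0.004, 0], [0, 0, -0.0446]], [[0.044, 0.008, 0], [0, 0, -0.0891]], [[0.066, 0.013, 0], [0, 0, -0.1337]], [[0.088, 0.017, 0], [0, 0, -0.1783]], [[0.11, 0.021, 0], [0, 0, -0.2228]]]'; python3 -c "
from m import *
go(.576,.1083,.216,183)"
```

```text
clock: 4.95
tcp_pos: [0.5619, 0.0142, 0.2254]
orientation: [-1.269, -2.873, 0.001]
contact_force: [-1.2, 1.1, -1.9]
grip_width: 0.0172
gripper_force: 58.5
t 4.95 tcp [0.5619 0.0142 0.2254] xang 132.34 d [0.06   0.0738 0.0094] rot [-7.000e-04 -9.000e-04 -8.842e-01] F [-1.2  1.1 -1.9] w 0.0172 q [ 0.35  0.45 -0.62  1.87  0.33  0.92  0.31]
```

Converted, -0.74 rad / 3.1416 = -0.2355.

```bash
python3 drive.py '[[[0.014, 0.017, 0], [0, 0, -0.0477]], [[0.028, 0.034, 0], [0, 0, -0.0955]], [[0.04, 0.049, 0], [0, 0, -0.1432]], [[0.051, 0.063, 0], [0, 0, -0.191]], [[0.06, 0.074, 0], [0, 0, -0.2355]]]'; python3 drive.py '[[[0, 0, 0], [0, 0, -0.0446]], [[0, 0, 0], [0, 0, -0.0446]], [[0, 0, 0], [0, 0, -0.0446]], [[0, 0, 0], [0, 0, -0.0446]]]'; python3 -c "
from m import *
go(.576,.1083,.1485,183)"
```

```text
clock: 5.45
tcp_pos: [0.5767, 0.1087, 0.2254]
orientation: [-0.142, -3.137, 0.0]
contact_force: [-0.6, 1.0, -1.0]
grip_width: 0.017
gripper_force: 58.5
clock: 5.85
tcp_pos: [0.577, 0.1071, 0.2257]
orientation: [0.061, -3.141, 0.001]
contact_force: [0.4, -0.2, -1.4]
grip_width: 0.0178
gripper_force: 58.6
t 5.85 tcp [0.577  0.1071 0.2257] xang -177.76 d [0.0009 0.0013 0.0772] rot [-0.0005 -0.0004 -0.0133] F [ 0.4 -0.2 -1.4] w 0.0178 q [ 0.32  0.55 -0.82  1.8   0.47  1.    0.92]
```

Converted, -0.013 rad / 3.1416 = -0.0041.

```bash
python3 drive.py '[[[0.001, 0.001, 0.015], [0, 0, -0.0041]], [[0.001, 0.001, 0.03], [0, 0, -0.0041]], [[0.001, 0.001, 0.044], [0, 0, -0.0041]], [[0.001, 0.001, 0.05], [0, 0, -0.0041]], [[0.001, 0.001, 0.05], [0, 0, -0.0041]]]'; python3 -c "
from m import *
go(.576,.1083,.1487,183)
for n in('top','scene'):
    p,d=r.grab_frame(n);X=cloud(n,d)
    for z0,z1 in((.06,.065),(.085,.1)):
        s=(np.hypot(X[...,0]-.576,X[...,1]-.1083)<.045)&(X[...,2]>z0)&(X[...,2]<z1)
        print(n,z0,rect(X[s]) if s.any() else 0)
    cv2.imwrite(f'pics/pre_{n}.png',cv2.resize(p[130:210,120:220] if n=='top' else p[100:200,250:375],None,fx=6,fy=6))
"
```

```text
clock: 6.35
tcp_pos: [0.5753, 0.1085, 0.1742]
orientation: [0.087, -3.138, 0.0]
contact_force: [-0.9, -0.4, -1.9]
grip_width: 0.0173
gripper_force: 58.6
t 6.35 tcp [0.5753 0.1085 0.1742] xang -176.81 d [-0.0008 -0.0002  0.0255] rot [-0.0002 -0.0028  0.0033] F [-0.9 -0.4 -1.9] w 0.0173 q [ 0.29  0.61 -0.78  1.84  0.54  0.92  0.88]
top 0.06 0
top 0.085 0
scene 0.06 (array([577.3, 103.7]), array([64.6, 60.8]), 15.9, 270)
scene 0.085 (array([577.5, 100.2]), array([46.3, 21.3]), 23.6, 74)
```

View pics/pre_scene.png

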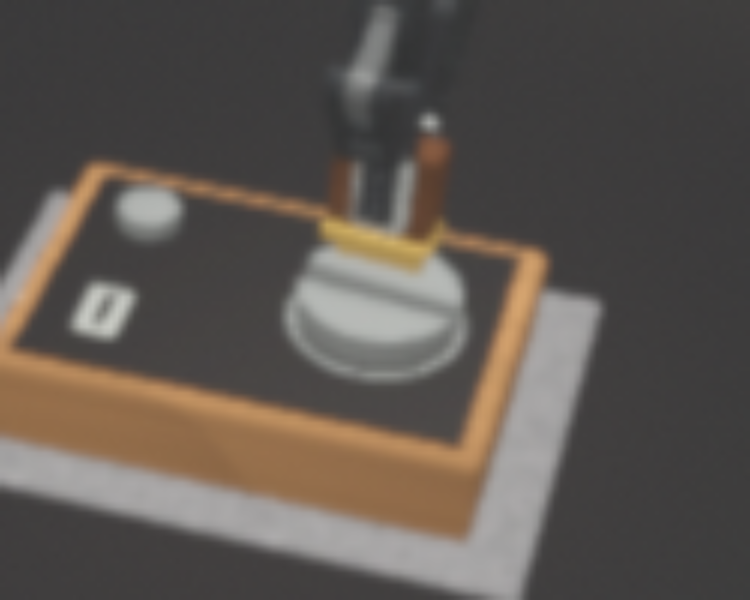

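The key hangs over the cover with its collar at about (380,245) and parallel to the slot at about (380,290). I'll insert it gently.

```bash
python3 drive.py '[[[0, 0, 0.005], [0, 0, 0]], [[0, 0, 0.01], [0, 0, 0]], [[0, 0, 0.0135], [0, 0, 0]], [[0, 0, 0.016], [0, 0, 0]], [[0, 0, 0.018], [0, 0, 0]]]'; python3 -c "
from m import *
go(.576,.1083,.1487,183)"
```

```text
clock: 6.95
tcp_pos: [0.576, 0.1087, 0.1577]
orientation: [0.087, -3.14, 0.0]
contact_force: [0.9, -0.3, -1.1]
grip_width: 0.0171
gripper_force: 58.6
t 6.95 tcp [0.576  0.1087 0.1577] xang -176.82 d [ 0.     -0.0004  0.009 ] rot [-0.     -0.0001  0.0032] F [ 0.9 -0.3 -1.1] w 0.0171 q [ 0.28  0.63 -0.77  1.85  0.56  0.89  0.86]
```

```bash
python3 drive.py '[[[0, 0, 0.002], [0, 0, 0]], [[0, 0, 0.004], [0, 0, 0]], [[0, 0, 0.006], [0, 0, 0]], [[0, 0, 0.0075], [0, 0, 0]], [[0, 0, 0.0085], [0, 0, 0]]]'; python3 -c "
from m import *
go(.576,.1083,.1487,-89)"
```

```text
clock: 7.45
tcp_pos: [0.576, 0.1087, 0.1493]
orientation: [0.087, -3.14, 0.0]
contact_force: [-0.3, -0.2, -1.8]
grip_width: 0.0174
gripper_force: 58.6
t 7.45 tcp [0.576  0.1087 0.1493] xang -176.82 d [ 0.0001 -0.0004  0.0006] rot [-0.0000e+00 -1.0000e-04 -1.5327e+00] F [-0.3 -0.2 -1.8] w 0.0174 q [ 0.27  0.64 -0.76  1.86  0.57  0.87  0.86]
```

Inserted with almost no force. Now the clockwise turn, which is +rz because tool z points down.

Converted, 0.55 rad / 3.1416 = 0.1751.

```bash
python3 drive.py '[[[0, 0, 0], [0, 0, 0.0255]], [[0, 0, 0], [0, 0, 0.0637]], [[0, 0, 0], [0, 0, 0.1019]], [[0, 0, 0], [0, 0, 0.1401]], [[0, 0, 0], [0, 0, 0.1751]]]'; python3 -c "
from m import *
go(.576,.1083,.1487,91);print(r.get_obs()['moment'])"
```

```text
clock: 7.95
tcp_pos: [0.576, 0.1092, 0.1493]
orientation: [-0.775, -3.044, -0.001]
contact_force: [0.4, 1.2, -4.1]
grip_width: 0.0172
gripper_force: 58.6
t 7.95 tcp [0.576  0.1092 0.1493] xang 151.44 d [-0.0004 -0.0008  0.0006] rot [ 6.0000e-04 -6.0000e-04  1.0548e+00] F [ 0.4  1.2 -4.1] w 0.0172 q [ 0.18  0.6  -0.63  1.86  0.47  0.83  0.38]
[ 0.30437673 -0.10187685  0.08968955]
```

Converted, 0.6 rad / 3.1416 = 0.191.

```bash
python3 drive.py '[[[0, 0, 0], [0, 0, 0.0382]], [[0, 0, 0], [0, 0, 0.0764]], [[0, 0, 0], [0, 0, 0.1146]], [[0, 0, 0], [0, 0, 0.1528]], [[0, 0, 0], [0, 0, 0.191]]]'; python3 drive.py '[[[0, 0, 0], [0, 0, 0.0318]], [[0, 0, 0], [0, 0, 0.0637]], [[0, 0, 0], [0, 0, 0.0955]], [[0, 0, 0], [0, 0, 0.121]], [[0, 0, 0], [0, 0, 0.1305]]]';python3 -c "
from m import *
go(.576,.1083,.1487,91);print(r.get_obs()['moment'])"
```

```text
clock: 8.45
tcp_pos: [0.5761, 0.1094, 0.1493]
orientation: [-1.64, -2.679, -0.002]
contact_force: [1.5, 1.9, -3.7]
grip_width: 0.017
gripper_force: 58.5
clock: 8.95
tcp_pos: [0.5762, 0.1094, 0.1494]
orientation: [2.148, 2.293, 0.002]
contact_force: [1.5, 1.6, -3.2]
grip_width: 0.0172
gripper_force: 58.5
t 8.95 tcp [0.5762 0.1094 0.1494] xang 93.74 d [-0.0011 -0.0003  0.0007] rot [ 0.0008 -0.0007  0.0479] F [ 1.5  1.6 -3.2] w 0.0172 q [ 0.01  0.55 -0.4   1.87  0.29  0.77 -0.48]
[ 0.35220393 -0.24586201  0.10528144]
```

Converted, 0.05 rad / 3.1416 = 0.0159.

```bash
for i in 1; do python3 drive.py '[[[0, 0, 0], [0, 0, 0.0064]], [[0, 0, 0], [0, 0, 0.0127]], [[0, 0, 0], [0, 0, 0.0159]], [[0, 0, 0], [0, 0, 0.0159]]]' | tail -0; done; python3 -c "
from m import *
go(.576,.1083,.1487,91);print(r.get_obs()['moment'])"; python3 drive.py '[[[0, 0, 0], [0, 0, 0.0064]], [[0, 0, 0], [0, 0, 0.0127]], [[0, 0, 0], [0, 0, 0.0159]], [[0, 0, 0], [0, 0, 0.0159]]]' | tail -0;  python3 -c "
from m import *
go(.576,.1083,.1487,91);print(r.get_obs()['moment'])"
```

```text
t 9.35 tcp [0.5762 0.1093 0.1495] xang 91.0 d [-0.001  -0.0003  0.0008] rot [ 0.0007 -0.0007 -0.0001] F [ 1.8  2.8 -3.2] w 0.0172 q [-0.    0.55 -0.38  1.87  0.28  0.77 -0.52]
[ 0.74770567 -0.37290529  0.29999858]
t 9.75 tcp [0.5762 0.1092 0.1495] xang 88.14 d [-0.001  -0.0001  0.0008] rot [ 0.0006 -0.0004 -0.0499] F [ 1.8  4.8 -2.8] w 0.0172 q [-0.01  0.55 -0.37  1.87  0.28  0.77 -0.56]
[ 1.07896763 -0.50348076  1.11267139]Exception ignored on flushing sys.stdout:
BrokenPipeError: [Errno 32] Broken pipe
Exception ignored on flushing sys.stdout:
BrokenPipeError: [Errno 32] Broken pipe
```

Torque rose to 1.1 N m, so the cover is at its stop. I'll back off within the play, lower to seat the collar and release.

Converted, -0.06 rad / 3.1416 = -0.0191.

```bash
python3 drive.py '[[[0, 0, 0], [0, 0, -0.0095]], [[0, 0, 0.0005], [0, 0, -0.0191]], [[0, 0, 0.0008], [0, 0, -0.0223]], [[0, 0, 0.0008], [0, 0, -0.0223]], [[0, 0, 0.0008], [0, 0, -0.0223]]]'; python3 -c "
from m import *
go(.576,.1083,.1487,91);print(r.get_obs()['moment'])"; python3 drive.py '[[[0, 0, 0], [0, 0, 0]], [[0, 0, 0], [0, 0, 0]], [[0, 0, 0], [0, 0, 0]], [[0, 0, 0], [0, 0, 0]], [[0, 0, 0], [0, 0, 0]]]' 0.045 30;python3 drive.py '[[[0, 0, -0.01], [0, 0, 0]], [[0, 0, -0.03], [0, 0, 0]], [[0, 0, -0.06], [0, 0, 0]], [[0, 0, -0.1], [0, 0, 0]], [[0, 0, -0.14], [0, 0, 0]]]'
```

```text
clock: 10.25
tcp_pos: [0.5765, 0.108, 0.1488]
orientation: [2.182, 2.259, 0.0]
contact_force: [2.3, 1.7, 1.2]
grip_width: 0.0172
gripper_force: 59.0
t 10.25 tcp [0.5765 0.108  0.1488] xang 91.99 d [ 0.0003 -0.0004  0.0001] rot [0.0006 0.0004 0.0173] F [2.3 1.7 1.2] w 0.0172 q [ 0.    0.55 -0.39  1.87  0.29  0.77 -0.51]
[ 0.44952833 -0.60195513  0.19324046]
clock: 10.75
tcp_pos: [0.5759, 0.1085, 0.1485]
orientation: [-2.181, -2.261, 0.001]
contact_force: [-0.2, 0.3, 0.5]
grip_width: 0.0452
gripper_force: 0.0
clock: 11.25
tcp_pos: [0.5756, 0.1087, 0.2905]
orientation: [-2.18, -2.262, 0.0]
contact_force: [0.3, 0.7, -0.1]
grip_width: 0.0453
gripper_force: 0.0
```

Move sideways (world −y, along tool −x here) to clear the view, then check.

```bash
python3 drive.py '[[[-0.04, 0, -0.01], [0, 0, 0]], [[-0.08, 0, -0.01], [0, 0, 0]], [[-0.12, 0, -0.01], [0, 0, 0]], [[-0.16, 0, -0.01], [0, 0, 0]], [[-0.2, 0, -0.01], [0, 0, 0]]]'; python3 -c "
from m import *
o=[]
for n in('top','scene'):
    p,d=r.grab_frame(n);X=cloud(n,d);N=np.hypot(X[...,0]-.576,X[...,1]-.1083)<.06
    for z0,z1 in((.10,.12),(.066,.074),(.058,.065)):
        s=N&(X[...,2]>z0)&(X[...,2]<z1);print(n,z0,rect(X[s]) if s.any() else 0, X[s][:,2].mean().round(4))
    s=(np.hypot(X[...,0]-.437,X[...,1]+.224)<.03)&(X[...,2]>.07)&(X[...,2]<.09);print('pin',rect(X[s]) if s.any() else 0)
    o.append(cv2.resize(p[130:210,125:205] if n=='top' else p[105:185,270:350],(400,400),interpolation=2))
cv2.imwrite('pics/fin.png',np.hstack(o))"
```

```text
clock: 11.75
tcp_pos: [0.5831, -0.0926, 0.2996]
orientation: [2.18, 2.261, 0.001]
contact_force: [-0.1, 0.2, -0.6]
grip_width: 0.045
gripper_force: 0.0
top 0.1 (array([575.8, 107.7]), array([17.9, 42.8]), 2.4, 183) 0.1095
top 0.066 (array([572. , 113.5]), array([53.6, 57.1]), 77.3, 54) 0.0684
top 0.058 (array([575.7, 107.6]), array([66.1, 67.8]), 63.2, 331) 0.0624
pin 0
scene 0.1 (array([576.4, 106.5]), array([18.1, 42.6]), 4.0, 116) 0.1085
scene 0.066 (array([575.6, 105.4]), array([22.1, 41.4]), 3.5, 39) 0.0693
scene 0.058 (array([577.1, 105.2]), array([64.6, 67.7]), 22.2, 248) 0.0623
pin (array([ 437. , -224.7]), array([24.9, 24. ]), 29.1, 110)
```

View pics/fin.png

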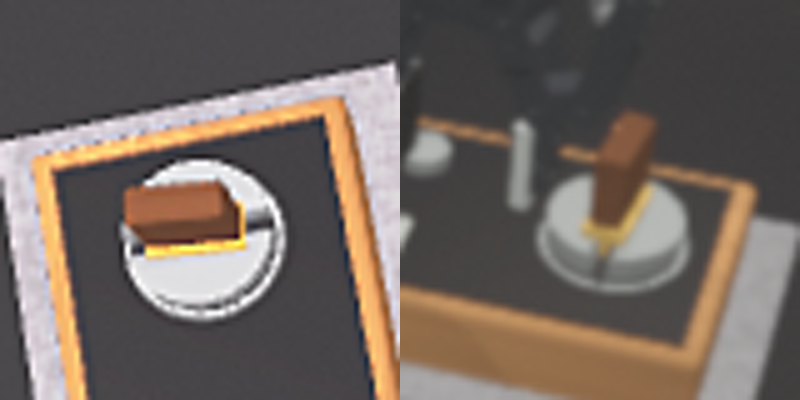

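The top crop shows the key upright in the slot. The slot runs from about (135,250) to (270,215), parallel to the clock's short edge, so the cover is locked. The pin hasn't moved.

```bash
python3 -c "
from bench import r
print(r.hand_in())"
```

```text
the job is handed in; nothing more can be done
None
```

The battery cover is turned clockwise to its stop, the key stands upright and released in the slot, the pin is undisturbed, and the job was handed in at about 12 s on the robot's clock; no verdict was returned.

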